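# Clamp the demonstration glass until the torque knob clicks

## Robot

A 6-joint arm with a two-finger parallel gripper is mounted at the origin on the work surface. World frame = base frame: x ahead of the robot, y to its left, z up, the work surface at z = 0. Lengths are in mm, angles in rad, forces in N, time in s.
With the tool pointing down it reaches from about 400 to 825 mm from the base axis. Payload 7 kg.
Tool frame: the origin (TCP) lies on the centre line of the jaws, within the pads' length; the fingertips stand arm.tips_ahead ahead of it and the grasp point (between the pads) lies 8 mm behind it (arm.tips_ahead is the distance from the TCP to the fingertips, in mm); z points along the fingers, y is the line along which they close (so a half turn about z gives the same grasp; the last joint's range is limited). The gripper opens to 85 mm and grips with 20 to 120 N. Pads are 22 mm wide; open, the fingers measure 114 mm over their backs; the gripper's body (76 mm by 85 mm) begins 54 mm behind the grasp point. The pads swing forward as they close: fully open they stand 13 mm farther back than shut.
Start: joints at [-1.008, 0.359, 0.012, 0, -1.224, -0.288], TCP at [183.138, -649.658, 209.502] pointing down, gripper open.
Joint ranges: [-3.07, 3.07], [-1.43, 2.12], [-1.02, 1.25], [-3.03, 1.67], [-3.05, -0], [-3.03, 3.03]. Speed limits (rad/s): [2.39, 2.39, 3.01, 3.14, 3.14, 3.14].

## Interface

Orientations are given as a unit quaternion [w, x, y, z].
In Python, from rig import arm, cams, spotter gives the robot as it stands. The module is installed in compiled form; this text tells all that it offers.
- The arm moves only by the tool send_rows, never from a script. Its argument "series" is one flat list of numbers, 6 for each row, row after row: the shift along the tool's x, y, z in cm, then the turn, a rotation vector about the tool's x, y, z in degrees. In form: [dx, dy, dz, wx, wy, wz, dx, dy, dz, wx, wy, wz, ...]. A call has 1 to 12 rows; each row is the pose to reach, as a shift and turn from the pose commanded when the call began, along the tool's axes at that moment; what a row does not reach only later rows make up. A row lasts 1/12 s, in which the tool goes at most 41.7 mm and 7.16 degrees, less where a joint would pass 70% of its speed; a pose out of reach is approached as far as the arm can. A call with a gripper value outside its range is refused whole. "hand" is the closure, from 0 (fully open) to 1 (shut), set as the call begins (left out, the last holds). The fingers move at their own pace and stop on an object; "squeeze" is the grip in N (left out, the last holds). Time passes only in rows, so rows that repeat a pose let the fingers close. It gives the time, the measured TCP pose, the force, the opening and the grip force at its end, in the units of the state.
- arm.sense(): the state, without advancing time (a new reading comes with each control period).
- cams.camera(name): name is "scene" or "top" or "wrist"; returns a dict with "img" (480x640x3 uint8, red, green, blue), "camera_matrix" (3x3 intrinsics, pixels), "R" (3x3) and "t" (3): a world point X has camera coordinates R X + t. Camera axes: x right, y down, z forward; pixel columns grow to the right and rows downward; lengths in mm; the calibration is good to about 2 mm. A picture is of the moment at which its call begins. There is no depth.
- arm.close_job(): hands the job in; it is judged then, once.
Trained networks look in a picture, given as the dict that the camera call returned (one of the last four; its "shot" number tells which), for a name from the list of things; names that differ only in an ending like _2 or _b are one class to them, and where a whole thing is asked for, a point or a joint stands for the part that bears it (a point fixed in the world has none). Each returns a list of dicts, best first, with "p" (0 to 1); they miss things now and then, are a little off and sometimes report something else, mostly with a low value. They report only what shows in the picture. A call takes as long as a camera call.
- spotter.find_in(picture, target): "point" ([column, row] in pixels, amid what is visible of it).
The state is a dict: "clock": time; "joints": joint angles; "dq": joint speeds; "joint_torque": joint torques, N m; "position": TCP position; "ee_rot": TCP orientation; "wrist_force": force on the tool from outside, world axes, zero at the start; "wrist_torque": the same for the moment, N m; "grip_width": opening from 0.0 (shut) to 1.0 (fully open); "finger_force": force on a finger pad.
Only numpy, scipy, OpenCV 4.12 (cv2) and the standard library are available. Lean on these libraries where they do the work, as an engineer would, in place of code of your own. Each camera call takes 0.05 s, during which the arm holds its last target. There are 200 camera calls.

## Task

Clamp the glass in the small clamp stand on the shop counter: swing the bridge over it until its notch stops against the free stud, then turn the knob clockwise until its slip clutch clicks, the sign that the set torque is reached. Stop at the first click or the second, never a third, and let go. Keep clear of the glass, do not lean on the clamp, and leave the things around it where they are.

Things in the scene. Friction and masses are not known exactly. Their poses are not given: they have to be found in the camera images.
- clamp_stand: Fixed stand: dark steel base 120 (x) x 220 (y) x 18 mm, a sample disc with a low aluminium ring in its middle, two steel posts 16 mm thick at y = -80 and +80 mm, each ending in a stud with a 19 mm domed nut (top 138 mm above the counter). The post at y = -80 carries the bridge; that at y = +80 is the free stud. Origin: centre of the underside, on the counter; z up.
- bridge: Level aluminium bar, 26 mm wide, underside 108 and top 120 mm above the counter. Origin: underside, on its vertical pivot at the stand's y = -80 post; y axis along the bar, free end at 182 mm. Starts 0.6 to 1.1 rad open, counter-clockwise from above. Shut = swung clockwise till its y axis is parallel to the stand's and its notch meets the stud, a hard stop. Stiff hinge, 0.35 N m, stays where left.
- bridge_grip (a point): Point on the bar's top face, on its centre line, 126 mm from the pivot, on the clear length between knob and stud, where the bar can be straddled or pushed. Axes as the bridge.
- knob: Round ribbed black torque-limiting knob, 40 mm across, 30 mm high, on the screw through the bar, 80 mm from the bridge pivot (over the stand's middle when shut). Origin: on its axis at its underside, about 134 mm above the counter at first, sinking 10 mm per turn; x axis to its white line. Clockwise from above tightens. It runs at about 0.1 N m and springs back up to 0.25 rad when let go.
- knob_mark (a point): The white index line on the knob's top, 17 mm from its axis, 30 mm above its underside; axes as the knob. After some 1 to 2.5 rad the foot meets the glass and the torque climbs, over about half a radian, to about 0.18 N m; there the clutch slips with a click: the torque drops by more than half at once, then climbs again to the next click.
- flange (a point): Point on the knob's axis, on the top face of the aluminium flange (48 mm across, 5 mm thick) 1 mm under the knob. The flange is fixed to the screw; its x axis points to its black line. The knob's white line starts in line with the black one and stays so until the clutch slips; each click leaves it 22.5 degrees (0.39 rad) further clockwise of it.
- glass: Loose open glass cylinder, 64 mm outside, 4 mm wall, 70 mm tall, standing on the sample inside the low ring in the middle of the stand; rim 92 mm above the counter. The round foot (68 mm) under the bridge starts a few mm above that rim, so the bridge swings over it freely. Origin: centre of its underside, z up.
- polish_tin: Bystander: round dark steel polish tin, 76 mm across, 27 mm high, on the counter behind the stand. Origin: centre of its underside.
- spare_glass: Bystander: spare glass cylinder like the clamped one (64 mm, 70 mm tall), standing on the counter near the stand. Origin: centre of its underside.
- brush: Bystander: wooden shoe brush with black bristles, 48 x 130 x 40 mm, on the counter near the stand. Origin: centre of its underside, y along its length.

How it is judged (in metres and radians):
On the way, in this order (a step that is already met when the one before it is completed fails the run):
1. the bridge is swung shut against the free stud (x of bridge_grip in the frame of clamp_stand above -0.008 m), for 0.2 s.
2. the clutch has clicked with the foot pressing on the glass (y of knob_mark in the frame of flange below -0.0042 m and contact force between bridge and glass above 30 N), for 0.2 s.
At the end, for the whole second after the job is handed in: The bridge is shut against the stud (within 8 mm at bridge_grip), the clutch has clicked once or twice and no more, the foot presses on the glass with over 30 N, the glass stands upright in its ring (within 8 mm of the middle), all at rest and released (all of step 2 and x of bridge_grip in the frame of clamp_stand above -0.008 m and x of knob_mark in the frame of flange above 0.0092 m and horizontal distance between glass and clamp_stand below 0.008 m and angle between glass's own z axis and vertical below 0.06 rad and linear speed of knob below 0.01 m/s); the robot touches nothing.
It fails at once if the clutch has gone past its second click into a third (x of knob_mark in the frame of flange below 0.0092 m).
It fails at once if the robot bumps the glass with over 4 N (contact force between any of the fingers, the arm and glass above 4 N).
It fails at once if the glass is pressed with over 95 N (contact force between bridge and glass above 95 N).
It fails at once if a bystander is moved over 20 mm (distance of any of polish_tin, spare_glass, brush from where it was at the start of the episode above 0.02 m).
It also fails if it takes over 72 s, if anything falls off the work surface, if the arm or the gripper's body presses on something with over 40 N, if the wrist force passes 120 N, or if a joint passes its speed limit or range.

## Working session

There is one attempt and no reset: what is moved stays moved. The work goes in short steps, Python scripts to look and compute and a tool call to move; the robot and the scene stay as the last step left them, time stands still between calls to the robot, and variables do not carry over. Pictures are saved under pics/ and viewed, at most 10 in all, crops included, and the job is handed in when it is done.

Besides the shell and the picture viewer there is one more tool, called after "Request:" as a command line: name --argument value ..., lists and objects as JSON in quotes. send_rows: Moves the arm, as the interface text tells. Its arguments: {"type":"object","properties":{"series":{"type":"array"},"hand":{"type":"number"},"squeeze":{"type":"number"}},"required":["series"]}

```bash
mkdir -p pics
cat > h.py <<'E'
import numpy as np, cv2
from rig import arm,cams,spotter
def ray(c,p,z):
    K=np.array(c["camera_matrix"]);R=np.array(c["R"]);t=np.array(c["t"])
    o=-R.T@t; d=R.T@np.linalg.solve(K,[p[0],p[1],1.0]); return o+d*(z-o[2])/d[2]
def proj(c,X):
    K=np.array(c["camera_matrix"]);x=K@(np.array(c["R"])@np.array(X,float)+np.array(c["t"]));return x[:2]/x[2]
def save(c,n,img=None): cv2.imwrite("pics/"+n,cv2.cvtColor(c["img"] if img is None else img,cv2.COLOR_RGB2BGR))
E
python3 - <<'E'
from h import *
Z=dict(clamp_stand=18,bridge=120,bridge_grip=120,knob=164,knob_mark=164,flange=133,glass=60,polish_tin=27,spare_glass=60,brush=40)
for n in ("top","scene"):
    c=cams.camera(n); save(c,n+"0.png")
    for k,z in Z.items():
        r=spotter.find_in(c,k)
        print(n,k,[(np.round(q["point"],0).tolist(),round(q["p"],2),ray(c,q["point"],z).round(0).tolist()) for q in r[:2]])
s=arm.sense(); print(s); print(arm.tips_ahead)
E
```

```text
top clamp_stand [([278.0, 288.0], 0.8, [573.0, 41.0, 18.0])]
top bridge [([292.0, 313.0], 0.64, [542.0, 17.0, 120.0])]
top bridge_grip [([294.0, 309.0], 0.82, [546.0, 15.0, 120.0])]
top knob [([296.0, 316.0], 0.95, [540.0, 11.0, 164.0])]
top knob_mark []
top flange [([298.0, 313.0], 0.87, [542.0, 10.0, 133.0])]
top glass [([257.0, 270.0], 0.74, [600.0, 68.0, 60.0]), ([304.0, 166.0], 0.62, [748.0, -0.0, 60.0])]
top polish_tin [([209.0, 210.0], 0.81, [689.0, 141.0, 27.0])]
top spare_glass [([298.0, 164.0], 0.75, [750.0, 8.0, 60.0])]
top brush [([412.0, 246.0], 0.68, [632.0, -156.0, 40.0])]
scene clamp_stand [([320.0, 246.0], 0.68, [560.0, 23.0, 18.0])]
scene bridge [([307.0, 198.0], 0.97, [549.0, 8.0, 120.0])]
scene bridge_grip [([309.0, 200.0], 0.85, [554.0, 8.0, 120.0])]
scene knob [([309.0, 179.0], 0.61, [560.0, 2.0, 164.0])]
scene knob_mark [([308.0, 175.0], 0.8, [554.0, 7.0, 164.0])]
scene flange [([306.0, 180.0], 0.57, [534.0, 22.0, 133.0])]
scene glass [([343.0, 227.0], 0.74, [585.0, 46.0, 60.0])]
scene polish_tin [([438.0, 253.0], 0.94, [696.0, 131.0, 27.0])]
scene spare_glass [([404.0, 311.0], 0.79, [742.0, -3.0, 60.0])]
scene brush [([262.0, 341.0], 0.97, [640.0, -154.0, 40.0])]
{'clock': 1.1, 'joints': array([-1.00790376e+00,  3.58567722e-01,  1.19248738e-02,  1.73757711e-05,
       -1.22409142e+00, -2.88125242e-01]), 'dq': array([-1.41088881e-03, -2.86395194e-04, -6.02524128e-05, -2.98631095e-04,
        1.15509971e-03,  1.26162766e-04]), 'joint_torque': array([ 4.07148382e-04, -5.82994223e+01,  2.93669951e+01,  6.94233477e+00,
       -6.92746289e-04, -1.15223990e-07]), 'position': array([ 183.13962118, -649.67736622,  209.53711291]), 'ee_rot': array([ 5.36656049e-06, -1.36954824e-01,  9.90577294e-01, -3.16364795e-05]), 'wrist_force': array([-0.13599667,  0.41535889, -0.3395218 ]), 'wrist_torque': array([ 0.02218279, -0.01933926,  0.0783399 ]), 'finger_force': 0.0, 'grip_width': 1.0007598705011767}
11.0
```

View pics/top0.png

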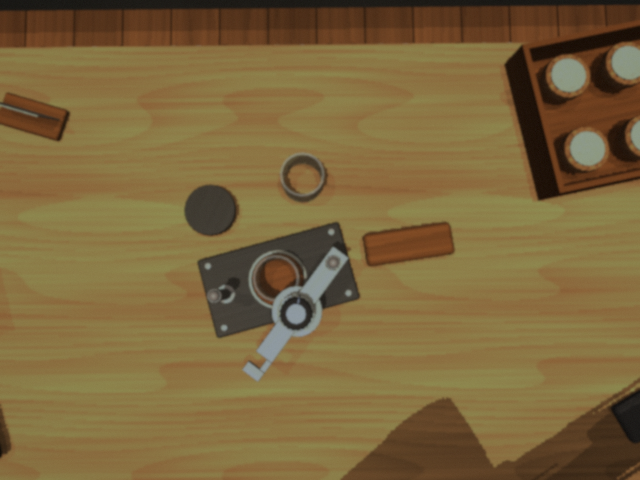

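View pics/scene0.png

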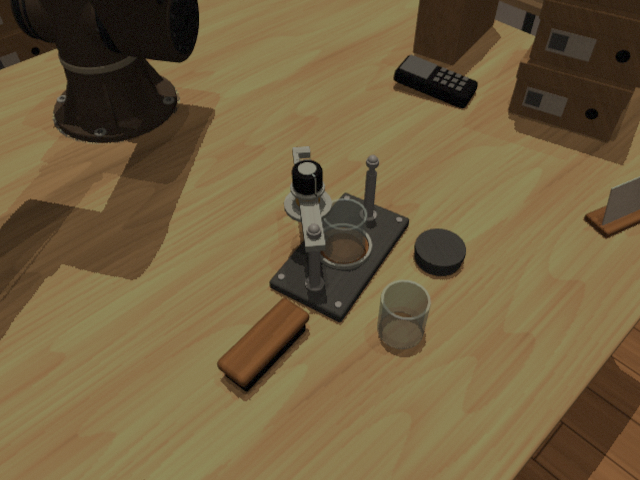

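The top view shows the stand base with corners at (200,262), (339,223), (358,297) and (219,337). The pivot nut is at (333,263), the free stud at (214,296), the knob at (296,314) and the bar tip at (250,372). The scene view agrees with this: the bar is open toward the robot, and the brush, tin and spare glass are clear of it.

Run:
```python
from h import *
c=cams.camera("top"); s=cams.camera("scene")
C=np.array([ray(c,p,18) for p in [(200,262),(339,223),(358,297),(219,337)]]); print(C.round(0).tolist(),C.mean(0).round(1))
P=ray(c,(333,263),137);S=ray(c,(214,296),137);print("piv",P.round(1),"stud",S.round(1),np.linalg.norm(P-S))
print("scene piv",ray(s,(314,229),137).round(1),"stud",ray(s,(372,160),137).round(1))
y=(S-P)/np.linalg.norm(S-P);print("stand yaw",np.arctan2(-y[0],y[1]), "mid",(P+S)/2)
k=ray(c,(295,314),160);print("knob",k.round(1),np.linalg.norm((k-P)[:2]),"open",np.arctan2(-(k-P)[0],(k-P)[1]))
print("scene knob",ray(s,(307,169),162).round(1))
t=ray(c,(250,372),120);print("tip",t.round(1),np.linalg.norm((t-P)[:2]),np.arctan2(-(t-P)[0],(t-P)[1]))
print("cam top pos",(-np.array(c["R"]).T@c["t"]).round(0))
from scipy.spatial.transform import Rotation as Ro
q=arm.sense()["ee_rot"];print(Ro.from_quat(np.roll(q,-1)).as_matrix().round(3))
```

```text
[[613.0, 156.0, 18.0], [669.0, -51.0, 18.0], [558.0, -78.0, 18.0], [502.0, 128.0, 18.0]] [585.4  38.8  18. ]
piv [605.7 -36.5 137. ] stud [565. 117. 137.] 158.80154348089204
scene piv [610.8 -36.3 137. ] stud [570.  115.1 137. ]
stand yaw 0.2587890307596505 mid [585.35842524  40.26775891 137.        ]
knob [542.2  12.7 160. ] 80.29781366548976 open 0.9116689666348023
scene knob [542.3  16.  162. ]
tip [466.   72.7 120. ] 177.2587433023187 0.9075049953566705
cam top pos [584.  -4. 918.]
[[-0.962 -0.271  0.   ]
 [-0.271  0.962  0.   ]
 [-0.     0.    -1.   ]]
```

Request:
send_rows --series '[-23,27.5,0,0,0,0,-46.3,54.9,0,0,0,0,-46.3,54.9,0,0,0,0,-46.3,54.9,0,0,0,0,-46.3,54.9,0,0,0,0,-46.3,54.9,0,0,0,0,-46.3,54.9,0,0,0,0,-46.3,54.9,0,0,0,0,-46.3,54.9,0,0,0,0,-46.3,54.9,0,0,0,0,-46.3,54.9,0,0,0,0,-46.3,54.9,0,0,0,0]' --hand 1 --squeeze 30

```text
clock: 2.2
position: [390.0, -192.4, 210.0]
ee_rot: [0.001, -0.137, 0.991, -0.0]
wrist_force: [1.6, -0.9, -0.1]
grip_width: 0.001
finger_force: 0.0
```

Request:
send_rows --series '[-13.5,16,0,0,0,0,-13.5,16,0,0,0,0,-13.5,16,0,0,0,0,-13.5,16,0,0,0,0,-13.5,16,0,0,0,0,-13.5,16,0,0,0,0,-13.5,16,0,0,0,0]'

```text
clock: 2.78
position: [476.8, -1.6, 209.3]
ee_rot: [-0.0, -0.139, 0.99, -0.0]
wrist_force: [-0.1, -0.3, -0.3]
grip_width: 0.002
finger_force: 0.0
```

Run:
```python
from h import *
c=cams.camera("wrist"); save(c,"w1.png"); print(arm.sense()["position"].round(1))
for n in ("knob","bridge_grip","clamp_stand","flange"):
    print(n,[(np.round(q["point"]).tolist(),round(q["p"],2)) for q in spotter.find_in(c,n)[:2]])
P=np.array([606.5,-37,0]);
for r,a,z in((126,.91,120),(80,.91,164),(0,0,138),(160,.26,138),(182,.91,120)):
    print(r,proj(c,P+[-r*np.sin(a),r*np.cos(a),z]).round(0))
```

```text
[476.2  -2.8 209.3]
knob []
bridge_grip []
clamp_stand [([362.0, 286.0], 0.97)]
flange []
126 [361. 285.]
80 [315. 346.]
0 [237. 379.]
160 [432. 382.]
182 [420. 246.]
```

View pics/w1.png

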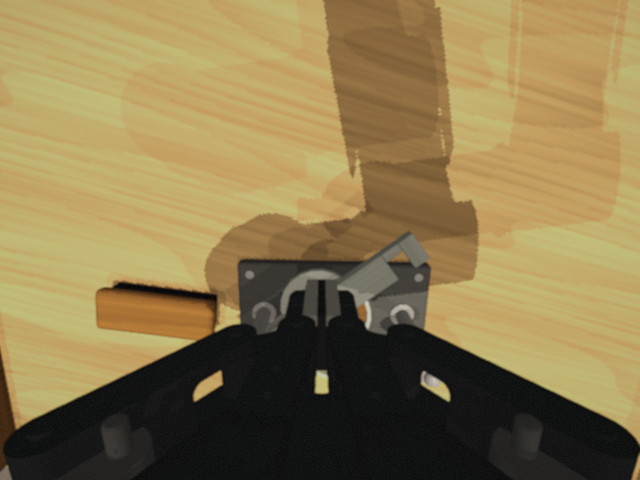

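The wrist view matches the model: the bar runs from about (345,285) to (420,245) and the tip projects where I predicted. The fingers are about 53 mm off the bar on its open side, so I'll descend.

Request:
send_rows --series '[0,0,4,0,0,0,0,0,8,0,0,0,0,0,9.5,0,0,0,0,0,9.5,0,0,0,0,0,9.5,0,0,0]'

```text
clock: 3.45
position: [475.9, -4.7, 114.7]
ee_rot: [-0.001, -0.136, 0.991, -0.0]
wrist_force: [0.6, -0.4, 1.2]
grip_width: -0.0
finger_force: 0.0
```

Request:
send_rows --series '[-1,0.8,0,0,0,0,-1.9,1.5,0,0,0,0,-2.8,2.3,0,0,0,0,-3.6,3.1,0,0,0,0,-4.5,3.9,0,0,0,0,-5.3,4.3,0,0,0,0,-6.1,4.7,0,0,0,0,-6.9,5.1,0,0,0,0,-7.6,5.4,0,0,0,0,-8.2,5.6,0,0,0,0,-8.2,5.6,0,0,0,0]'

```text
clock: 4.37
position: [540.9, 73.1, 114.3]
ee_rot: [0.0, -0.137, 0.991, -0.0]
wrist_force: [0.5, 0.0, 0.1]
grip_width: -0.001
finger_force: 0.0
```

Run:
```python
from h import *
c=cams.camera("scene"); save(c,"s2.png",cv2.resize(c["img"][100:340,200:520],None,fx=2,fy=2)); s=arm.sense();print(s["position"].round(1),s["wrist_force"].round(1),s["wrist_torque"].round(2))
```

```text
[540.2  72.6 114.2] [-0.1  0.7  0.9] [-0.04  0.06  0.01]
```

View pics/s2.png

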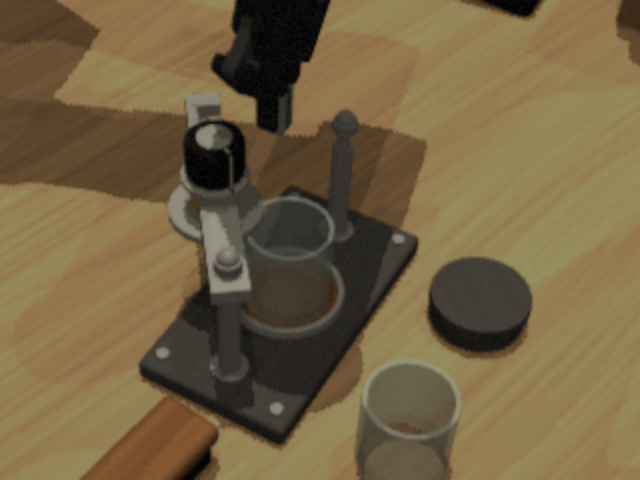

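The bar has not moved: the knob is still near full-frame (307,175), and the fingertips at about (338,165) are now on its far side. They passed it without contact, so I'll check the actual fingertip height.

Run:
```python
from h import *
s=cams.camera("scene");c=cams.camera("top"); p=arm.sense()["position"]
for z in (80,90,100,103,110,120,130,140,160): print(z,proj(s,[p[0],p[1],z]).round(0))
print(proj(s,[575,116,138]),proj(s,[606.5,-37,138]))
save(c,"t2.png",np.hstack([cv2.resize(c["img"][200:400,180:380],(400,400)),cv2.resize(s["img"][100:260,260:420],(400,400))]))
```

```text
80 [335. 193.]
90 [335. 188.]
100 [335. 183.]
103 [335. 182.]
110 [335. 178.]
120 [335. 173.]
130 [335. 167.]
140 [335. 162.]
160 [336. 151.]
[375.05960736 160.81847669] [311.24290929 226.9603291 ]
```

View pics/t2.png

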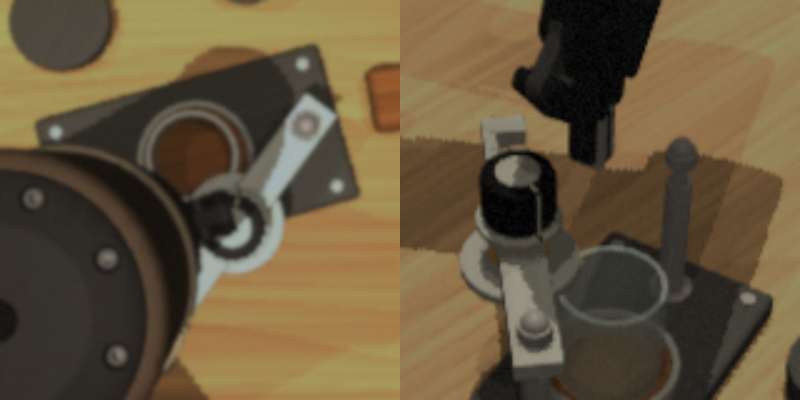

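Run:
```python
from h import *
c=cams.camera("wrist"); st=arm.sense(); p=st["position"]; print(p.round(1),arm.tips_ahead, st["grip_width"])
for z in (80,90,100,110,120,130,140,150): print(z,proj(c,[p[0],p[1],z]).round(0))
s=cams.camera("scene")
for n in ("knob","knob_mark"): print(n,[(np.round(q["point"]).tolist(),round(q["p"],2)) for q in spotter.find_in(c,n)[:2]])
save(c,"w3.png")
print((-np.array(c["R"]).T@c["t"]).round(0))
```

```text
[539.5  72.1 114.4] 11.0 -0.001493664356185879
80 [322. 259.]
90 [322. 265.]
100 [322. 270.]
110 [322. 277.]
120 [322. 284.]
130 [322. 292.]
140 [322. 302.]
150 [322. 312.]
knob [([183.0, 288.0], 0.94)]
knob_mark [([177.0, 291.0], 0.95), ([250.0, 255.0], 0.54)]
[476.  54. 278.]
```

View pics/w3.png

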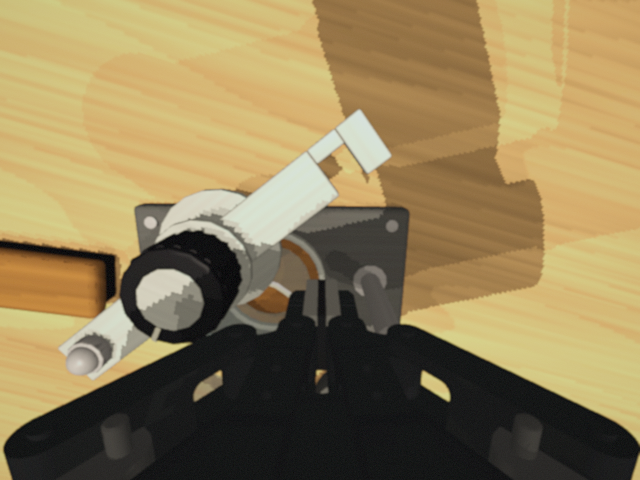

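The wrist view shows the knob at (170,300), the pivot nut at (82,360), the bar tip at (365,140) and the fingertips near row 280. I'll triangulate the tips and check the wrist calibration against the known points.

Run:
```python
from h import *
c=cams.camera("wrist"); s=cams.camera("scene")
for n,X in (("knob top",[542,13,164]),("nut",[606.5,-37,138]),("barend",[463,75,120]),("corner L",[502,128,18]),("glass",[585,40,92])): print(n,proj(c,X).round(0))
def line(c,p):
    a=ray(c,p,0);b=ray(c,p,300);return a,(b-a)/np.linalg.norm(b-a)
for pw in ((322,281),(322,276)):
  for ps in ((334,166),(332,163),(338,167)):
    a,u=line(c,pw);b,v=line(s,ps)
    t=np.linalg.lstsq(np.c_[u,-v],b-a,rcond=None)[0];print(pw,ps,(a+u*t[0]).round(0),(b+v*t[1]).round(0))
```

```text
knob top [166. 296.]
nut [ 67. 365.]
barend [374. 133.]
corner L [403. 209.]
glass [252. 319.]
(322, 281) (334, 166) [535.  71. 129.] [536.  73. 130.]
(322, 281) (332, 163) [533.  70. 134.] [533.  72. 135.]
(322, 281) (338, 167) [536.  71. 125.] [540.  78. 128.]
(322, 276) (334, 166) [533.  70. 127.] [535.  74. 129.]
(322, 276) (332, 163) [531.  70. 133.] [533.  73. 134.]
(322, 276) (338, 167) [534.  71. 124.] [539.  79. 127.]
```

The triangulation agrees: the poses are good, but the shut fingertips are at z≈128 with the TCP at 114, so they passed over the bar. I'll lift, go back, turn the tool so the knuckles lie across the bar, and then descend further.

Request:
send_rows --series '[0,0,-3,0,0,-5,0,0,-5.5,0,0,-10,3,-1.5,-5.5,0,0,-17,6,-3,-5.5,0,0,-24,8.8,-4.6,-5.5,0,0,-31,8.8,-4.6,-5.5,0,0,-38,8.8,-4.6,-5.5,0,0,-45,8.8,-4.6,-5.5,0,0,-52,8.8,-4.6,-5.5,0,0,-59,8.8,-4.6,-5.5,0,0,-66,8.8,-4.6,-5.5,0,0,-73,8.8,-4.6,-5.5,0,0,-80]'

```text
clock: 5.82
position: [467.5, 4.2, 169.7]
ee_rot: [-0.0, 0.744, -0.669, 0.0]
wrist_force: [-0.0, 0.4, 0.0]
grip_width: -0.004
finger_force: 0.0
```

Request:
send_rows --series '[0,0,0,0,0,-5,0,0,0,0,0,-10,0,0,0,0,0,-10,0,0,0,0,0,-10]'

```text
clock: 6.15
position: [467.6, 4.3, 169.6]
ee_rot: [-0.0, 0.796, -0.605, 0.0]
wrist_force: [-0.2, -1.3, 0.5]
grip_width: 0.001
finger_force: 0.0
```

Run:
```python
from h import *
from scipy.spatial.transform import Rotation as Ro
s=arm.sense();print(s["clock"],s["joints"].round(2),s["position"].round(1));print(Ro.from_quat(np.roll(s["ee_rot"],-1)).as_matrix().round(3))
```

```text
6.15 [ 0.43  0.04 -0.49 -0.   -1.04 -0.16] [467.6   4.3 169.6]
[[ 0.269 -0.963  0.   ]
 [-0.963 -0.269  0.   ]
 [-0.    -0.    -1.   ]]
```

Request:
send_rows --series '[0,0,3,0,0,0,0,0,5.5,0,0,0,0,0,7,0,0,0,0,0,7.3,0,0,0,0,0,7.3,0,0,0]'

```text
clock: 6.57
position: [467.1, 4.0, 95.9]
ee_rot: [0.001, 0.797, -0.604, -0.0]
wrist_force: [1.2, -0.5, 1.4]
grip_width: 0.001
finger_force: 0.0
```

Run:
```python
from h import *
c=cams.camera("scene"); st=arm.sense(); p=st["position"];print(p.round(1),st["wrist_force"].round(1))
for z in (90,100,110,120): print(z,proj(c,[p[0],p[1],z]).round(0))
w=cams.camera("wrist")
print("bar tip",proj(c,[463,75,120]).round(0))
save(c,"s4.png",np.hstack([cv2.resize(c["img"][90:240,230:380],(400,400)),cv2.resize(w["img"],(400,300))[:].repeat(1,0) if 0 else cv2.resize(w["img"],(400,400))]))
for z in (90,100,110,120): print(z,proj(w,[p[0],p[1],z]).round(0))
```

```text
[467.9   4.3  96.9] [0.2 0.5 0. ]
90 [268. 186.]
100 [267. 181.]
110 [267. 176.]
120 [266. 171.]
bar tip [300. 148.]
90 [322. 277.]
100 [322. 284.]
110 [322. 292.]
120 [322. 301.]
```

View pics/s4.png

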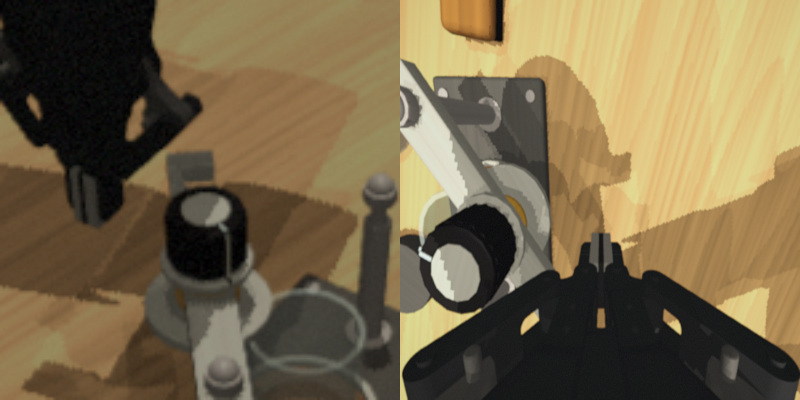

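Tip is at full-frame (266,173), so z≈114. I'll go 9 mm lower and swing, stopping just short of shut.

Request:
send_rows --series '[0,0,0.9,0,0,0,-0.8,-1,0.9,0,0,0,-1.5,-2,0.9,0,0,0,-2.3,-2.9,0.9,0,0,0,-3.1,-3.9,0.9,0,0,0,-3.9,-4.8,0.9,0,0,0,-4.4,-5.6,0.9,0,0,0,-4.9,-6.4,0.9,0,0,0,-5.2,-7.3,0.9,0,0,0,-5.4,-8.1,0.9,0,0,0,-5.6,-8.8,0.9,0,0,0,-5.6,-8.8,0.9,0,0,0]'

```text
clock: 7.67
position: [538.7, 83.1, 87.4]
ee_rot: [-0.0, 0.797, -0.604, 0.0]
wrist_force: [0.4, 0.0, 0.4]
grip_width: 0.0
finger_force: 0.0
```

Run:
```python
from h import *
c=cams.camera("scene"); w=cams.camera("wrist"); st=arm.sense(); print(st["position"].round(1),st["wrist_force"].round(1),st["wrist_torque"].round(2))
for cc in(c,w):
  for n in ("knob","bridge_grip"):
    print(n,[(np.round(q["point"]).tolist(),round(q["p"],2),ray(cc,q["point"],150 if n=="knob" else 120).round(0).tolist()) for q in spotter.find_in(cc,n)[:2]])
a=.33;P=np.array([606.5,-37,0]);print(P+[-80*np.sin(a),80*np.cos(a),164])
```

```text
[537.7  82.5  87.4] [ 0.9  0.1 -0.6] [-0.05  0.04  0.01]
knob [([341.0, 185.0], 0.57, [586.0, 37.0, 150.0])]
bridge_grip [([340.0, 202.0], 0.92, [586.0, 36.0, 120.0])]
knob [([214.0, 201.0], 0.8, [584.0, 42.0, 150.0])]
bridge_grip [([234.0, 182.0], 0.91, [585.0, 39.0, 120.0])]
[580.57655773  38.68338748 164.        ]
```

Request:
send_rows --series '[0,-0.4,0,0,0,0,0,-0.8,0,0,0,0,0,-1.2,0,0,0,0,0,-1.2,0,0,0,0]'

```text
clock: 8.3
position: [548.6, 85.5, 87.3]
ee_rot: [0.001, 0.797, -0.604, -0.0]
wrist_force: [-4.1, 1.8, 4.4]
grip_width: -0.004
finger_force: 2.5
```

Request:
send_rows --series '[0,-0.3,0,0,0,0,0,-0.6,0,0,0,0,0,-0.6,0,0,0,0]'

```text
clock: 8.55
position: [549.2, 85.6, 86.9]
ee_rot: [0.004, 0.797, -0.604, -0.003]
wrist_force: [-24.0, 2.4, 19.0]
grip_width: 0.001
finger_force: 13.9
```

It has hit the hard stop: 24 N with no further movement. I'll back off, lift, open, and go over the knob while winding the wrist back.

Request:
send_rows --series '[0,1,0,0,0,0,0,2,0,0,0,0,0,2.5,-3,0,0,0,0,2.5,-7,0,0,0,0,2.5,-11,0,0,0,0,2.5,-11.5,0,0,-5,0,2.5,-11.5,0,0,-10,0,2.5,-11.5,0,0,-17,0,2.5,-11.5,0,0,-24,0,2.5,-11.5,0,0,-31,0,2.5,-11.5,0,0,-38,0,2.5,-11.5,0,0,-45]'

```text
clock: 9.55
position: [530.8, 80.2, 202.7]
ee_rot: [-0.0, 0.968, -0.25, 0.001]
wrist_force: [0.1, 0.8, 0.0]
grip_width: 0.0
finger_force: 0.0
```

Request:
send_rows --series '[0,0,0,0,0,-7,0,0,0,0,0,-14,0,0,0,0,0,-21,0,0,0,0,0,-28,0,0,0,0,0,-35,0,0,0,0,0,-42,0,0,0,0,0,-49,0,0,0,0,0,-55,0,0,0,0,0,-55]' --hand 0

```text
clock: 10.3
position: [530.8, 80.2, 202.7]
ee_rot: [0.0, 0.974, 0.225, 0.001]
wrist_force: [0.9, -0.4, 0.1]
grip_width: 1.0
finger_force: 0.0
```

Run:
```python
from h import *
from scipy.spatial.transform import Rotation as Ro
s=arm.sense();M=Ro.from_quat(np.roll(s["ee_rot"],-1)).as_matrix();p=s["position"];print(s["clock"],s["joints"].round(2),p.round(1),s["grip_width"]);print(M.round(3))
c=cams.camera("top");w=cams.camera("wrist");sc=cams.camera("scene")
for n,cc in(("top",c),("wrist",w),("scene",sc)):
  for k,z in (("knob",155),("knob_mark",164),("flange",133),("glass",60)):
    print(n,k,[(np.round(q["point"]).tolist(),round(q["p"],2),ray(cc,q["point"],z).round(0).tolist()) for q in spotter.find_in(cc,k)[:1]])
print("pred knob top",proj(sc,[586,40,164]),proj(w,[586,40,164]),proj(c,[586,40,164]))
print("tool move",(M.T@(np.array([586,40,p[2]])-p)).round(1))
save(sc,"s5.png",np.hstack([cv2.resize(sc["img"][90:270,250:430],(400,400)),cv2.resize(w["img"],(400,400))]))
```

```text
10.3 [ 0.52  0.14 -0.3   0.   -1.13  1.51] [530.8  80.2 202.7] 0.9996889853658376
[[ 0.899  0.439  0.001]
 [ 0.439 -0.899  0.   ]
 [ 0.001  0.    -1.   ]]
top knob [([270.0, 280.0], 0.96, [584.0, 43.0, 155.0])]
top knob_mark [([270.0, 278.0], 0.59, [587.0, 44.0, 164.0])]
top flange [([272.0, 278.0], 0.74, [587.0, 43.0, 133.0])]
top glass []
wrist knob []
wrist knob_mark [([410.0, 203.0], 0.71, [586.0, 46.0, 164.0])]
wrist flange [([408.0, 197.0], 0.88, [588.0, 40.0, 133.0])]
wrist glass [([577.0, 222.0], 0.65, [635.0, -135.0, 60.0])]
scene knob [([344.0, 185.0], 0.91, [594.0, 35.0, 155.0])]
scene knob_mark [([347.0, 181.0], 0.72, [597.0, 36.0, 164.0])]
scene flange [([346.0, 187.0], 0.97, [581.0, 52.0, 133.0])]
scene glass [([346.0, 242.0], 0.78, [607.0, 29.0, 60.0])]
pred knob top [343.28068489 175.33351417] [419.18409695 207.18022604] [272.65540482 278.90820677]
tool move [32.  60.3  0.1]
```

View pics/s5.png

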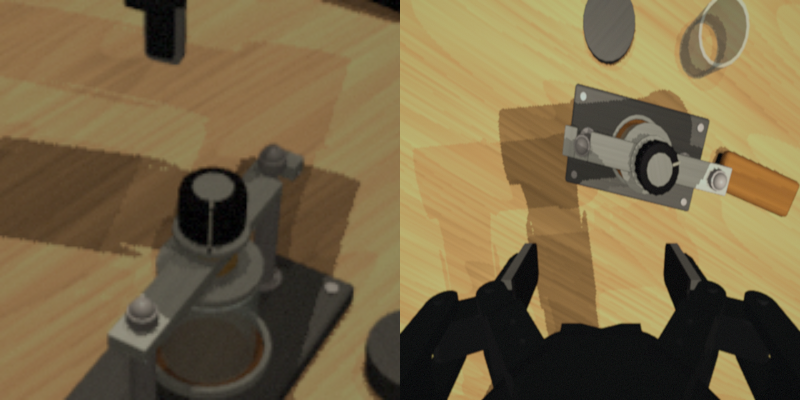

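The bridge is shut with its notch on the stud (wrist crop (580,140)). The knob top is at scene (345,175) and wrist (416,204), giving a centre near (586.5,41.5). I'll move above it and measure the open fingertip height.

Request:
send_rows --series '[1.1,2,0,0,0,0,2.2,4,0,0,0,0,3.3,5.9,0,0,0,0,3.3,5.9,0,0,0,0,3.3,5.9,0,0,0,0]'

```text
clock: 11.47
position: [586.1, 40.7, 201.8]
ee_rot: [0.0, 0.975, 0.222, -0.001]
wrist_force: [-1.3, 0.1, -1.3]
grip_width: 1.001
finger_force: 0.0
```

Run:
```python
from h import *
s=arm.sense();p=s["position"];print(p.round(1),s["wrist_torque"].round(3))
w=cams.camera("wrist");c=cams.camera("scene")
for z in (190,200,210,220,230,240):
  a=ray(w,(213,296),z);b=ray(w,(427,296),z);print(z,np.linalg.norm(a-b).round(1),((a+b)/2).round(1))
from scipy.spatial.transform import Rotation as Ro
M=Ro.from_quat(np.roll(s["ee_rot"],-1)).as_matrix();print(M[:,:2].round(3))
for z in (210,220,230): print(z,[proj(c,p+M@[0,q*48,p[2]-z]).round(0) for q in(-1,1)])
save(c,"s6.png",np.hstack([cv2.resize(c["img"][60:240,250:430],(400,400)),cv2.resize(w["img"],(400,400))]))
```

```text
[586.1  40.7 201.8] [0.005 0.011 0.   ]
190 121.6 [573.4  34.9 190. ]
200 114.6 [577.6  36.8 200. ]
210 107.7 [581.8  38.8 210. ]
220 100.8 [585.9  40.8 220. ]
230 93.9 [590.1  42.7 230. ]
240 86.9 [594.2  44.7 240. ]
[[ 0.901  0.433]
 [ 0.433 -0.901]
 [-0.001 -0.   ]]
210 [array([357., 125.]), array([332., 171.])]
220 [array([357., 119.]), array([332., 164.])]
230 [array([358., 112.]), array([332., 158.])]
```

View pics/s6.png

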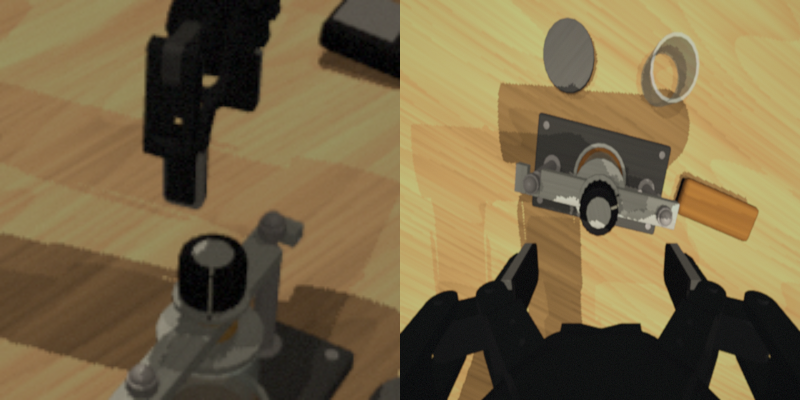

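The near fingertip is at scene (333,152), so the open tips are about 36 mm above the TCP point, and the knob lies on the jaw centre line. I'll descend in two stages, then close while watching the force.

Request:
send_rows --series '[0,0,2.5,0,0,0,0,0,4.5,0,0,0,0,0,6,0,0,0,0,0,7,0,0,0,0,0,7.7,0,0,0,0,0,8.2,0,0,0,0,0,8.2,0,0,0,0,0,8.2,0,0,0]'

```text
clock: 12.23
position: [586.1, 41.6, 121.1]
ee_rot: [0.0, 0.975, 0.223, 0.0]
wrist_force: [0.9, 0.7, -0.8]
grip_width: 1.003
finger_force: 0.0
```

Run:
```python
from h import *
s=arm.sense();p=s["position"];print(p.round(1),s["wrist_force"].round(1))
w=cams.camera("wrist");c=cams.camera("scene")
save(c,"s7.png",np.hstack([cv2.resize(c["img"][90:240,270:420],(400,400),interpolation=cv2.INTER_CUBIC),cv2.resize(w["img"][150:390,160:480],(400,400))]))
print(proj(w,[586,41,164]).round(0))
```

```text
[586.1  41.6 121.1] [ 0.9  0.7 -0.8]
[321. 322.]
```

View pics/s7.png

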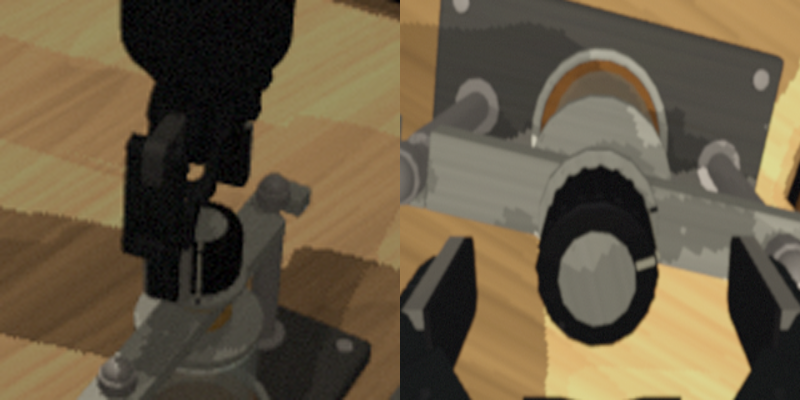

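The open fingers stand either side of the knob. Its top centre is about 1.5 mm toward −y and 2 mm toward +x of the jaw centre (wrist (318,317) against a predicted (321,322)). I'll correct and close.

Request:
send_rows --series '[0.2,-0.1,0,0,0,0,0.2,-0.1,0,0,0,0,0.2,-0.1,0,0,0,0,0.2,-0.1,0,0,0,0,0.2,-0.1,0,0,0,0,0.2,-0.1,0,0,0,0,0.2,-0.1,0,0,0,0,0.2,-0.1,0,0,0,0]' --hand 1 --squeeze 40

```text
clock: 13.0
position: [587.2, 43.5, 120.9]
ee_rot: [-0.0, 0.975, 0.223, 0.0]
wrist_force: [-3.9, 3.8, 5.9]
grip_width: 0.452
finger_force: 39.8
```

```bash
cat > st.py <<'E'
from h import *
s=arm.sense();print(round(s["clock"],2),s["position"].round(1),"F",s["wrist_force"].round(1),"T",s["wrist_torque"].round(3),"w",round(s["grip_width"],3),"ff",round(s["finger_force"],1),"j6",s["joints"][5].round(3))
E
python3 st.py
```

```text
13.0 [587.2  43.5 120.9] F [-3.9  3.8  5.9] T [ 1.278  1.07  -0.029] w 0.452 ff 39.8 j6 1.615
```

Gripped at 38 mm, which matches the knob. Turning 55° clockwise to start, following it down.

Request:
send_rows --series '[0,0,0.01,0,0,5,0,0,0.03,0,0,10,0,0,0.04,0,0,15,0,0,0.05,0,0,20,0,0,0.07,0,0,25,0,0,0.08,0,0,30,0,0,0.1,0,0,35,0,0,0.11,0,0,40,0,0,0.12,0,0,45,0,0,0.14,0,0,50,0,0,0.15,0,0,55]'

```text
clock: 13.92
position: [587.1, 43.1, 119.6]
ee_rot: [0.0, 0.967, -0.254, 0.0]
wrist_force: [-3.3, 1.4, 6.2]
grip_width: 0.45
finger_force: 40.0
```

```bash
python3 st.py
```

```text
13.92 [587.1  43.1 119.6] F [-3.3  1.4  6.2] T [0.536 1.326 0.096] w 0.45 ff 40.0 j6 0.651
```

Running torque reads 0.096 N m, as expected. Continuing in smaller steps.

Request:
send_rows --series '[0,0,0.01,0,0,4,0,0,0.02,0,0,8,0,0,0.03,0,0,12,0,0,0.04,0,0,15,0,0,0.04,0,0,15]'

```text
clock: 14.33
position: [587.0, 43.0, 119.2]
ee_rot: [0.0, 0.926, -0.378, 0.0]
wrist_force: [-3.0, 2.1, 7.4]
grip_width: 0.446
finger_force: 40.1
```

```bash
python3 st.py
```

```text
14.33 [587.   43.  119.2] F [-3.   2.1  7.4] T [0.472 1.386 0.057] w 0.446 ff 40.1 j6 0.39
```

Request:
send_rows --series '[0,0,0.01,0,0,4,0,0,0.02,0,0,8,0,0,0.03,0,0,12,0,0,0.04,0,0,15]'

```text
clock: 14.67
position: [586.9, 43.0, 118.8]
ee_rot: [0.0, 0.868, -0.496, 0.0]
wrist_force: [-4.4, 1.8, 7.2]
grip_width: 0.457
finger_force: 40.1
```

```bash
python3 st.py
```

```text
14.67 [586.9  43.  118.8] F [-4.4  1.8  7.2] T [0.475 1.632 0.038] w 0.457 ff 40.1 j6 0.128
```

```bash
python3 - <<'E'
from h import *
for n in ("wrist","scene","top"):
    c=cams.camera(n)
    for k,z in (("knob_mark",162),("knob",160),("flange",131)):
        print(n,k,[(np.round(q["point"]).tolist(),round(q["p"],2),ray(c,q["point"],z).round(0).tolist()) for q in spotter.find_in(c,k)[:2]])
    if n=="wrist":
        u,v=proj(c,[587,42,162]);print(u,v)
        g=cv2.cvtColor(c["img"],cv2.COLOR_RGB2HSV);x0,y0=int(u)-64,int(v)-72
        sub=g[y0:y0+112,x0:x0+128]; V=cv2.resize(sub[...,2],(32,28),interpolation=cv2.INTER_AREA)
        for r in V: print("".join(" .:-=+*#%@"[min(9,int(a)//24)] for a in r))
E
python3 st.py
```

```text
wrist knob_mark [([333.0, 263.0], 0.34, [596.0, 19.0, 162.0])]
wrist knob [([322.0, 303.0], 0.71, [591.0, 37.0, 160.0]), ([323.0, 311.0], 0.6, [588.0, 39.0, 160.0])]
wrist flange [([324.0, 302.0], 0.57, [583.0, 48.0, 131.0])]
322.6976113529176 320.6188822983324
::========================+**+==
:-===========-=-:-=========+++==
:-+========-.      .:=======*#==
:-++++===-           .:=====#%+=
:=++++==-              -==+#%%*=
:=+++==:                -=+%%%+*
:-+++==.                 -=#%%+%
:-++==:        ...       :-=%%+%
:---:-                   .:.==+%
---: .                    . :--*
---.                        .--=
---          .::::.         .---
--:        :-======-.        :--
--.       :==========:       .--
-:       :============:    :..--
-.      .==============.:-=-  :-
-.      :==============-++=:  .-
-.      -==============-..    .-
-.      -==============-      .=
-.      -==============-      .-
..      :==============:      ..
..      .==============.  ..  . 
 .  ..   :=++++++=====:   --  . 
 .  :-.   :++++++++==:   .+=  . 
.. .=+-.   :=++++++=.   .=**. . 
.. .=++-.   ..:--:..  ..=***. ..
 . -=+++=:           ..:+***- . 
.. =++++++-:.      ..::-****= ..
scene knob_mark []
scene knob []
scene flange [([345.0, 187.0], 0.68, [579.0, 52.0, 131.0])]
top knob_mark []
top knob []
top flange []
15.27 [586.9  43.  118.8] F [-4.6  1.5  7.6] T [0.527 1.541 0.127] w 0.452 ff 40.1 j6 0.131
```

The white line is still at the same angle in the wrist frame, so the knob is turning with the grip. The torque reading is noisy, so I'll average several samples.

```bash
cat > st.py <<'E'
from h import *
L=[]
for i in range(5):
    s=arm.sense();L.append(s["wrist_torque"][2]);cams.camera("wrist")
s=arm.sense();L.append(s["wrist_torque"][2])
print(round(s["clock"],2),s["position"].round(1),"F",s["wrist_force"].round(1),"Tz",np.mean(L).round(3),np.round(L,3),"w",round(s["grip_width"],3),"j6",s["joints"][5].round(3))
E
python3 st.py
```

```text
15.52 [586.9  43.  118.8] F [-4.1  2.4  7.9] Tz 0.073 [0.127 0.064 0.097 0.066 0.06  0.023] w 0.452 j6 0.131
```

Request:
send_rows --series '[0,0,0.01,0,0,4,0,0,0.02,0,0,8,0,0,0.03,0,0,10,0,0,0.03,0,0,12]'

```text
clock: 15.85
position: [586.8, 43.0, 118.7]
ee_rot: [0.0, 0.812, -0.583, 0.0]
wrist_force: [-4.3, 1.2, 9.5]
grip_width: 0.451
finger_force: 40.3
```

```bash
python3 st.py
```

```text
16.1 [586.8  42.9 118.7] F [-4.9  1.8  9.4] Tz 0.103 [0.093 0.103 0.107 0.097 0.146 0.074] w 0.453 j6 -0.078
```

Request:
send_rows --series '[0,0,0.01,0,0,4,0,0,0.02,0,0,7,0,0,0.03,0,0,10,0,0,0.03,0,0,10]'

```text
clock: 16.43
position: [586.7, 43.0, 118.6]
ee_rot: [0.0, 0.758, -0.652, 0.0]
wrist_force: [-5.4, 2.0, 11.3]
grip_width: 0.454
finger_force: 40.4
```

```bash
python3 st.py
```

```text
16.68 [586.7  43.  118.6] F [-5.7  1.7 11.2] Tz 0.137 [0.127 0.173 0.12  0.124 0.126 0.154] w 0.453 j6 -0.252
```

Request:
send_rows --series '[0,0,0,0,0,3,0,0,0,0,0,6,0,0,0,0,0,8,0,0,0,0,0,8]'

```text
clock: 17.02
position: [586.7, 43.0, 118.6]
ee_rot: [0.0, 0.711, -0.703, 0.0]
wrist_force: [-6.2, 2.1, 11.8]
grip_width: 0.456
finger_force: 40.4
```

```bash
python3 st.py
```

```text
17.27 [586.7  43.  118.5] F [-6.4  2.6 10.8] Tz 0.16 [0.144 0.182 0.159 0.173 0.152 0.149] w 0.45 j6 -0.392
```

Request:
send_rows --series '[0,0,0,0,0,3,0,0,0,0,0,6,0,0,0,0,0,6,0,0,0,0,0,6]'

```text
clock: 17.6
position: [586.6, 43.0, 118.6]
ee_rot: [-0.0, -0.674, 0.739, -0.0]
wrist_force: [-6.5, 1.5, 11.3]
grip_width: 0.454
finger_force: 40.4
```

```bash
python3 st.py
```

```text
17.85 [586.6  43.  118.5] F [-7.3  3.  11.4] Tz 0.207 [0.231 0.196 0.218 0.21  0.17  0.22 ] w 0.456 j6 -0.497
```

Request:
send_rows --series '[0,0,0,0,0,3,0,0,0,0,0,5,0,0,0,0,0,5,0,0,0,0,0,5]'

```text
clock: 18.18
position: [586.6, 43.0, 118.5]
ee_rot: [-0.0, -0.641, 0.767, 0.0]
wrist_force: [-6.0, 1.1, 11.4]
grip_width: 0.448
finger_force: 40.4
```

```bash
python3 st.py
```

```text
18.43 [586.6  43.  118.5] F [-6.4  2.  10.6] Tz 0.166 [0.1   0.178 0.153 0.191 0.216 0.158] w 0.455 j6 -0.584
```

Request:
send_rows --series '[0,0,0,0,0,3,0,0,0,0,0,5,0,0,0,0,0,5,0,0,0,0,0,5]'

```text
clock: 18.77
position: [586.5, 43.0, 118.5]
ee_rot: [-0.0, -0.607, 0.795, 0.0]
wrist_force: [-6.9, 2.1, 11.4]
grip_width: 0.45
finger_force: 40.5
```

```bash
python3 st.py
```

```text
19.02 [586.6  43.  118.5] F [-6.9  1.9 11.7] Tz 0.049 [0.056 0.039 0.072 0.036 0.058 0.033] w 0.452 j6 -0.671
```

The torque dropped from about 0.17–0.2 to 0.049 N m, which is the first click. I'll let go and lift.

Request:
send_rows --series '[0,0,0,0,0,0,0,0,0,0,0,0,0,0,0,0,0,0,0,0,0,0,0,0,0,0,0,0,0,0,0,0,0,0,0,0,0,0,-2,0,0,0,0,0,-5,0,0,0,0,0,-9,0,0,0,0,0,-12,0,0,0,0,0,-12,0,0,0,0,0,-12,0,0,0]' --hand 0

```text
clock: 20.02
position: [588.2, 43.5, 239.9]
ee_rot: [0.002, -0.607, 0.795, -0.001]
wrist_force: [0.7, -0.6, -0.8]
grip_width: 1.003
finger_force: 0.0
```

Run:
```python
from h import *
s=arm.sense();print(s["clock"],s["position"].round(1),s["wrist_force"].round(1),s["grip_width"])
for n in ("wrist","scene"):
    c=cams.camera(n)
    for k,z in (("knob_mark",161),("knob",145),("flange",130),("bridge_grip",120),("glass",60)):
        print(n,k,[(np.round(q["point"]).tolist(),round(q["p"],2),ray(c,q["point"],z).round(0).tolist()) for q in spotter.find_in(c,k)[:2]])
    if n=="wrist":
        O=np.array([587,42.5,0.]); N=360
        def ring(r,z,N=72):
            out=[]
            for i in range(N):
                a=2*np.pi*i/N;u,v=proj(c,O+[r*np.cos(a),r*np.sin(a),z]);u,v=int(round(u)),int(round(v))
                out.append(int(c["img"][v,u].mean()) if 0<=u<640 and 0<=v<480 else -1)
            return out
        for r in (14.5,17):print("mark ring",r,ring(r,161))
        for r in (22,23):print("flange ring",r,ring(r,130))
        u,v=proj(c,[587,42.5,161]);print(u,v)
        x0,y0=int(u)-64,int(v)-80
        V=cv2.resize(c["img"][y0:y0+128,x0:x0+128].mean(2),(43,43),interpolation=cv2.INTER_AREA)
        for r in V: print("".join(" .:-=+*#%@"[min(9,int(a)//22)]*2 for a in r))
```

```text
20.0167 [588.2  43.5 239.9] [ 0.7 -0.6 -0.8] 1.0030266565707489
wrist knob_mark [([322.0, 240.0], 0.79, [588.0, 43.0, 161.0])]
wrist knob [([326.0, 236.0], 0.78, [585.0, 45.0, 145.0])]
wrist flange [([323.0, 231.0], 0.74, [587.0, 43.0, 130.0])]
wrist bridge_grip [([320.0, 220.0], 0.57, [588.0, 36.0, 120.0])]
wrist glass []
mark ring 14.5 [20, 19, 19, 17, 17, 17, 15, 16, 14, 16, 17, 18, 18, 19, 18, 19, 17, 17, 16, 20, 18, 22, 35, 37, 39, 41, 43, 43, 42, 44, 39, 26, 17, 19, 24, 45, 114, 167, 139, 51, 16, 20, 21, 20, 21, 21, 20, 23, 19, 20, 19, 16, 17, 20, 18, 18, 25, 24, 18, 20, 22, 26, 20, 16, 18, 16, 16, 19, 23, 17, 21, 19]
mark ring 17 [17, 17, 16, 18, 20, 18, 18, 16, 17, 20, 15, 21, 19, 18, 17, 18, 21, 17, 22, 13, 14, 14, 20, 32, 41, 42, 41, 43, 42, 43, 42, 15, 16, 18, 18, 19, 54, 129, 111, 21, 21, 18, 21, 22, 21, 18, 20, 16, 22, 21, 26, 26, 30, 30, 30, 29, 27, 29, 30, 30, 26, 28, 26, 19, 24, 16, 16, 17, 17, 20, 19, 21]
flange ring 22 [70, 28, 19, 16, 19, 20, 17, 17, 21, 25, 39, 76, 85, 96, 82, 93, 91, 99, 88, 107, 128, 91, 49, 43, 43, 45, 29, 16, 16, 19, 35, 59, 75, 119, 107, 97, 
[... 3980 characters left out ...]
::::::::====================**--::::::----
::::::........::--====++====++++==--::::::::::::::::--==================++==::--------
--====--::........--==++======++====::::::::::::::::::--====================----------
========::::::......--==++====++++++==::::::::::::::::::======================--------
scene knob_mark [([347.0, 182.0], 0.57, [596.0, 37.0, 161.0])]
scene knob [([346.0, 186.0], 0.59, [588.0, 44.0, 145.0])]
scene flange [([346.0, 189.0], 0.68, [582.0, 51.0, 130.0])]
scene bridge_grip [([346.0, 201.0], 0.83, [592.0, 42.0, 120.0]), ([346.0, 187.0], 0.64, [571.0, 62.0, 120.0])]
scene glass [([347.0, 243.0], 0.91, [610.0, 28.0, 60.0]), ([263.0, 343.0], 0.21, [652.0, -162.0, 60.0])]
```

The mark is at about 186° and the flange line dips near 210–215°, which fits one click with the bridge still shut. One finer check of that offset before handing in.

Run:
```python
from h import *
c=cams.camera("wrist");O=np.array([587,42.5,0.])
im=cv2.cvtColor(c["img"],cv2.COLOR_RGB2GRAY).astype(np.float32)
def prof(rs,z,A):
    P=np.array([[proj(c,O+[r*np.cos(a),r*np.sin(a),z]) for a in np.radians(A)] for r in rs],np.float32)
    return cv2.remap(im,P[...,0],P[...,1],cv2.INTER_LINEAR).mean(0).round(0).astype(int).tolist()
A=np.arange(160,262,3)
print(list(zip(A.tolist(),prof((14,15,16),161,A),prof((21.5,22.5),130,A),prof((22,23),129,A))))
s=arm.sense();print(s["clock"],s["wrist_force"].round(1))
```

```text
[(160, 20, 82, 100), (163, 19, 93, 108), (166, 19, 109, 118), (169, 20, 109, 114), (172, 24, 103, 110), (175, 33, 105, 114), (178, 53, 107, 118), (181, 101, 106, 115), (184, 148, 95, 98), (187, 159, 90, 93), (190, 134, 90, 91), (193, 80, 89, 89), (196, 32, 90, 88), (199, 17, 90, 89), (202, 19, 89, 88), (205, 19, 88, 88), (208, 19, 87, 85), (211, 21, 67, 65), (214, 20, 55, 62), (217, 21, 96, 99), (220, 20, 115, 111), (223, 20, 118, 112), (226, 20, 119, 112), (229, 20, 119, 112), (232, 21, 120, 114), (235, 19, 120, 114), (238, 20, 121, 116), (241, 19, 121, 114), (244, 20, 121, 112), (247, 19, 119, 111), (250, 20, 118, 111), (253, 21, 120, 115), (256, 21, 119, 116), (259, 20, 118, 114)]
20.6667 [-0.   1.   0.3]
```

The white line is at 187° and the black line at 213°, so the offset is about 26° (22.5° nominal): exactly one click.

```bash
python3 -c "
from rig import arm
print(arm.close_job())"
```

```text
the job is handed in; nothing more can be done
None
```

I handed the job in at about 21 s with the bridge shut against the stud, the clutch clicked once, and the knob let go; the hand-in gave no verdict, and the clamping force on the glass could not be measured directly.

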